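# Pull the faulty radio from the charger, then show the good one

## Task

In the dispatch office's three-pocket charger stand two handheld radios and a spare battery. First take out the faulty radio (its aerial is snapped off and it wears a round fault tag) and put it, without tossing or dropping it from a height, into the open repairs carton and let go of it. Then draw the good radio, the one with its aerial, up out of the charger, lean it back to about halfway between upright and lying flat with its screen side uppermost, and finish while still holding it there, still, with all of it at least 15 cm above the desk; leave the battery in its pocket and the noodle cup and the phone where they are.

Things in the scene. Friction and masses are not known exactly. Their poses are not given: they have to be found in the camera images.
- charger: Grey three-pocket desk charger, fixed to the desk, 76 (x) x 282 (y) x 45 (z) mm. Origin: centre of its underside, on the desk. Three pockets in a row along its y axis at y = -90, 0 and +90 mm, each 34 (x) x 62 (y) mm and 40 mm deep, floors 5 mm above the desk. Which pocket holds which thing changes. Yaw within 20 degrees.
- radio_good: Dark grey radio, 30 (x) x 58 (y) x 120 (z) mm, about 0.25 kg, upright in a pocket, yaw as the charger, upper 80 mm sticking out. Origin: centre of underside; z up through the top. Its front (+x, away from the robot) has a screen near the top. On its top: knob 16 mm wide, 12 high at y = -16 mm; whole aerial, a rubber stub 13 mm thick, 24 high at y = +17 mm.
- radio_reject: The faulty radio: the same body, axes, knob and weight as radio_good, standing in another pocket, but of its aerial only a 4 mm stump is left, and a flat round paper tag 36 mm across is stuck on its front (+x) face below the screen.
- reject_mid (a point): The middle of the faulty radio's body, 60 mm above its underside.
- carton: Open-topped cardboard carton for repairs, fixed, 150 x 150 x 75 mm high outside, walls and floor 5 mm. Origin: centre of its underside, on the desk; z up. It stands at the left or the right of the charger.
- battery: Spare battery block 30 x 58 x 60 mm in the third pocket, 20 mm of it sticking out. Origin: centre of its underside. To be left alone.
- cup: Sealed white noodle cup, 98 mm across and 106 mm high, standing on a low wooden tray (190 x 170 x 14 mm) on the side of the charger away from the carton. Origin: centre of its underside. To be left alone.
- phone: Mobile phone lying flat on the desk beyond the charger, 74 x 150 x 9 mm. Origin: centre of its underside. To be left alone.
There are look-alikes about, which are no part of the job. What is meant by the carton is not purple, and is the larger of those in its own colour.

How it is judged:
By the outcome, as a careful person would: the job done as asked, in the order asked, and still so for the second after the job is handed in, while the arm keeps its last pose, push and grip.
It also fails if it takes over 56 s, if anything falls off the work surface, if the arm or the gripper's body presses on something with over 40 N, if the wrist force passes 120 N, or if a joint passes its speed limit or range.

## Robot

A 6-joint arm with a two-finger parallel gripper is mounted at the origin on the work surface. World frame = base frame: x ahead of the robot, y to its left, z up, the work surface at z = 0. Lengths are in mm, angles in rad, forces in N, time in s.
With the tool pointing down it reaches from about 350 to 875 mm from the base axis. Payload 4.2 kg.
Tool frame: the origin (TCP) lies midway between the tips of the shut fingers; the grasp point (between the pads) lies 19 mm behind it (arm.tcp_to_grasp is the distance from the TCP to the grasp point, in mm); z points along the fingers, y is the line along which they close (so a half turn about z gives the same grasp; the last joint's range is limited). The gripper opens to 85 mm and grips with 20 to 120 N. Pads are 22 mm wide; open, the fingers measure 114 mm over their backs; the gripper's body (76 mm by 85 mm) begins 54 mm behind the grasp point. The pads swing forward as they close: fully open they stand 13 mm farther back than shut.
Start: joints at [1.5, 0.385, 0.008, 0, -1.194, -0.259], TCP at [202.376, 591.306, 231.312] pointing down, gripper open.
Joint ranges: [-3.14, 3.14], [-1.21, 2.06], [-1.07, 1.41], [-3.16, 2.05], [-2.99, -0.16], [-3.1, 3.1]. Speed limits (rad/s): [2.79, 2.79, 3.14, 3.14, 3.14, 3.14].

## Interface

Orientations are given as a unit quaternion [x, y, z, w].
In Python, from bench import arm, get_image gives the robot as it stands.
- The arm moves only by the tool drive_tool, never from a script. Its argument "deltas" is a list of rows, each a list of 2 entries, a list of its own where there are three numbers: the shift along the tool's x, y, z in cm, then the turn, a rotation vector about the tool's x, y, z in degrees. In form: [[[x, y, z], [ax, ay, az]], ...]. A call has 1 to 12 rows; each row shifts and turns the commanded pose from where the row before left it, along the tool's axes as they then stand; what a row does not reach is not made up. A row lasts 1/10 s, in which the tool goes at most 50 mm and 8.59 degrees, less where a joint would pass 70% of its speed; a pose out of reach is approached as far as the arm can. A call with a gripper value outside its range is refused whole. "claw" is the finger opening in cm, from 0 to 8.54, set as the call begins (left out, the last holds). The fingers move at their own pace and stop on an object; the grip force is fixed at half the most. Time passes only in rows, so rows that do not move let the fingers close. It gives the time, the measured TCP pose, the force, the opening and the grip force at its end, in the units of the state.
- arm.read_state(): the state, without advancing time (a new reading comes with each control period).
- get_image(name): name is "scene" or "top" or "wrist"; returns a dict with "img" (480x640x3 uint8, red, green, blue), "fx", "fy", "cx", "cy" (pixels), "eye" and "orientation" of the camera in the world; the wrist camera has in their place "mount" (4x4, takes a point from camera to tool coordinates, whose origin is the TCP and whose axes are the flange's). Camera axes: x right, y down, z forward; pixel columns grow to the right and rows downward; lengths in mm; the calibration is good to about 2 mm. The wrist camera is an equidistant fisheye: a pixel r from the principal point sees the ray r / f radians off the axis. A picture is of the moment at which its call begins: read the wrist's pose just before it. There is no depth.
- arm.job_done(): hands the job in; it is judged then, once.
The state is a dict: "clock": time; "joints": joint angles; "joint_vel": joint speeds; "joint_efforts": joint torques, N m; "position": TCP position; "ee_rot": TCP orientation; "contact_force": force on the tool from outside, world axes, zero at the start; "wrist_torque": the same for the moment, N m; "gripper_width": finger opening in mm; "grasp_force": force on a finger pad.
Only numpy, scipy, OpenCV 4.12 (cv2) and the standard library are available. Lean on these libraries where they do the work, as an engineer would, in place of code of your own. Each camera call takes 0.05 s, during which the arm holds its last target. There are 200 camera calls.

## Working session

There is one attempt and no reset: what is moved stays moved. The work goes in short steps, Python scripts to look and compute and a tool call to move; the robot and the scene stay as the last step left them, time stands still between calls to the robot, and variables do not carry over. Pictures are saved under pics/ and viewed, at most 10 in all, crops included, and the job is handed in when it is done.

Besides the shell and the picture viewer there is one more tool, called after "Call:" in YAML: its name, and indented under it one key for each argument. drive_tool: Moves the arm, as the interface text tells. Its arguments: {"type":"object","properties":{"deltas":{"type":"array"},"claw":{"type":"number"}},"required":["deltas"]}

```bash
ls; mkdir -p pics
cat > h.py <<'E'
import numpy as np, cv2
from scipy.spatial.transform import Rotation as R
from bench import arm, get_image
def ray(d,u,v):
    c=np.array([(u-d["cx"])/d["fx"],(v-d["cy"])/d["fy"],1.0])
    o=np.array(d["orientation"]); 
    M=R.from_quat(o).as_matrix() if o.size==4 else o.reshape(3,3)
    return np.array(d["eye"],float),M@c
def onz(d,u,v,z):
    e,r=ray(d,u,v); return e+r*(z-e[2])/r[2]
E
python3 - <<'E'
from h import *
import pickle
for n in ("scene","top"):
    d=get_image(n); cv2.imwrite(f"pics/{n}1.png",d["img"][:,:,::-1]); pickle.dump(d,open(f"{n}.pkl","wb"))
    print(n,{k:v for k,v in d.items() if k!="img"})
s=arm.read_state();print(s)
E
```

```text
pics
scene {'fx': 507.15278015383615, 'fy': 507.15278015383615, 'cx': 318.8852405713547, 'cy': 236.40728019412765, 'eye': array([1358.31371538,    9.77350204,  796.34450024]), 'orientation': array([ 0.59795929,  0.68044021, -0.30982306, -0.28888662])}
top {'fx': 498.5174649536973, 'fy': 498.5174649536973, 'cx': 317.8702813394705, 'cy': 242.16112085503704, 'eye': array([ 413.23604358,  -77.863564  , 1096.82137019]), 'orientation': array([-0.69699878,  0.71596976, -0.02227525,  0.03292135])}
{'clock': 0.1, 'joints': array([ 1.49958407e+00,  3.85445267e-01,  6.77306473e-03, -4.12889223e-04,
       -1.19402556e+00, -2.58600666e-01]), 'joint_vel': array([ 3.59326967e-05, -9.23068334e-04,  4.05015370e-03,  6.49245719e-04,
        8.25168415e-04,  5.02601709e-04]), 'joint_efforts': array([-7.12138444e-04, -3.93319058e+01,  1.88930243e+01,  4.19802859e+00,
       -2.55598388e-03,  6.71177375e-06]), 'position': array([202.2364844 , 590.82205404, 230.35916883]), 'ee_rot': array([ 9.86420749e-01, -1.64235089e-01, -1.02103473e-04,  9.64502660e-04]), 'contact_force': array([-0.08929748, -0.36807345, -0.4898219 ]), 'wrist_torque': array([-0.04349957, -0.02070726,  0.01420058]), 'grasp_force': 0.0, 'gripper_width': 85.26207714755152}
```

View pics/scene1.png

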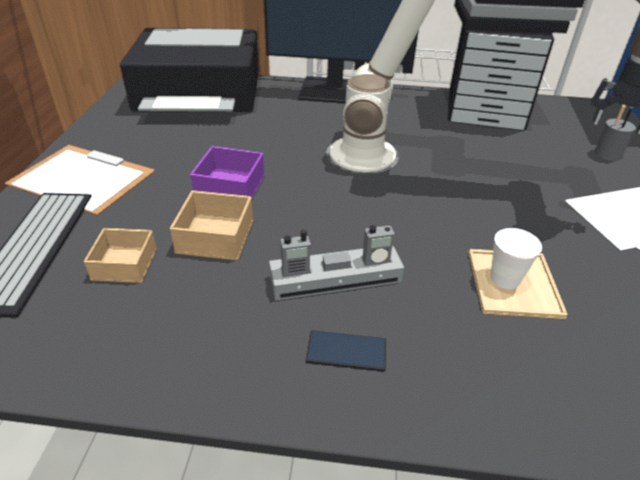

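View pics/top1.png

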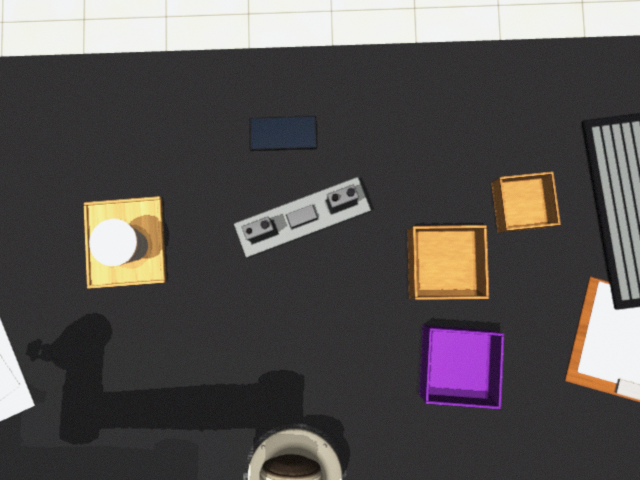

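The scene view shows the tagged radio at (378,245), the radio with the longer aerial at (296,255), and the battery at (338,260). Carton candidates in the top view are the large brown box (450,262), the small brown one (527,202) and the purple one (465,365); I choose the large brown one. Radio candidates in the top view are the left one (258,228), probably the reject, and the right one (345,197), probably the good one. I'll check these in a close crop.

Run:
```python
from h import *
a=cv2.imread("pics/scene1.png")[215:305,255:415]; b=cv2.imread("pics/top1.png")[170:265,225:385]
a=cv2.resize(a,None,fx=5,fy=5,interpolation=cv2.INTER_CUBIC)[:300+150]
cv2.imwrite("pics/c1.png",a)
cv2.imwrite("pics/c2.png",cv2.resize(b,None,fx=5,fy=5,interpolation=cv2.INTER_CUBIC))
```

```text
(no output)
```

View pics/c1.png

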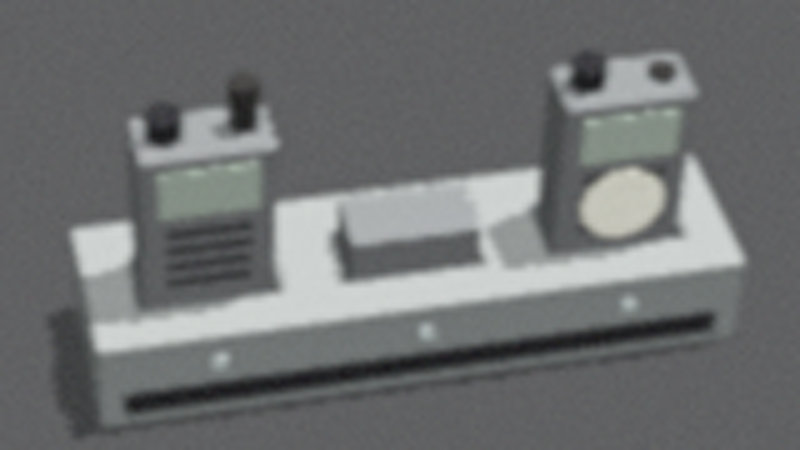

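View pics/c2.png

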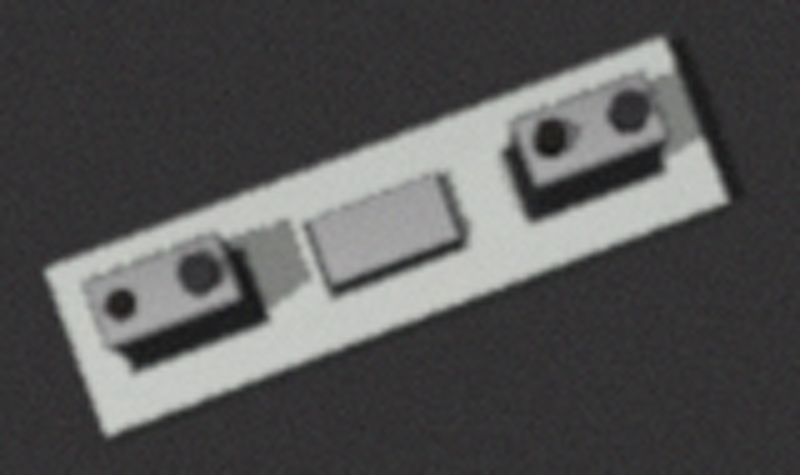

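The crops confirm it: the tagged, stumpy radio is the reject (+y end, top view about (258,228)). The radio with the aerial is at the -y end, with the battery in the middle.

Run:
```python
from h import *
import pickle
np.set_printoptions(precision=1,suppress=True)
t=pickle.load(open("top.pkl","rb"));s=pickle.load(open("scene.pkl","rb"))
f=lambda P,z:np.array([onz(t,225+(u+.5)/5-.5,170+(v+.5)/5-.5,z) for u,v in P])
g=lambda P,z:np.array([onz(s,255+(u+.5)/5-.5,215+(v+.5)/5-.5,z) for u,v in P])
def rep(n,Q): 
    print(n,Q.mean(0),"sides",[round(float(np.linalg.norm(Q[i]-Q[(i+1)%4])),1) for i in range(4)], "yaw", [round(float(np.degrees(np.arctan2(*(Q[i]-Q[j])[[1,0]]))),1) for i,j in ((0,1),(3,2))])
rep("charger top",f([(48,268),(662,38),(728,200),(108,435)],45))
rep("charger scene",g([(695,155),(72,230),(97,350),(745,263)],45))
rep("reject",f([(85,283),(217,235),(243,297),(112,345)],125))
rep("good",f([(512,115),(640,75),(665,143),(535,188)],125))
h=lambda P,z:np.array([onz(t,u,v,z) for u,v in P])
rep("carton",h([(412,226),(486,226),(489,299),(411,299)],75))
print("cup",onz(t,114,242,106),"phone",h([(250,117),(316,116)],9))
# reject top in scene
rep("rejS",g([(685,55),(555,65),(560,105),(697,92)],125))
rep("goodS",g([(262,105),(130,118),(138,162),(278,148)],125))
```

```text
charger top [551.2 -30.8  45. ] sides [279.6, 75.1, 281.1, 75.9] yaw [109.1, 109.3]
charger scene [550.8 -30.9  45. ] sides [284.4, 74.6, 282.7, 72.4] yaw [108.4, 108.8]
reject [521.4  53.7 125. ] sides [55.2, 26.6, 54.7, 26.8] yaw [108.5, 108.6]
good [ 580.  -114.5  125. ] sides [52.9, 28.8, 54.1, 30.4] yaw [105.9, 107.6]
carton [ 444.8 -330.9   75. ] sides [151.3, 148.8, 157.7, 149.2] yaw [88.4, 88.5]
cup [502.5 345.1 106. ] phone [[783.6  81.9   9. ]
 [781.2 -65.8   9. ]]
rejS [520.6  53.9 125. ] sides [56.7, 26.4, 59.0, 24.8] yaw [105.3, 106.6]
goodS [ 580.8 -116.3  125. ] sides [54.8, 27.7, 57.0, 27.9] yaw [107.1, 107.0]
```

Call:
drive_tool:
  deltas:
    - [[3.5, 3, 0], [0, 0, 0]]
    - [[3.5, 3, 0], [0, 0, 0]]
    - [[3.5, 3, 0], [0, 0, 0]]
    - [[3.5, 3, 0], [0, 0, 0]]
    - [[3.5, 3, 0], [0, 0, 0]]
    - [[3.5, 3, 0], [0, 0, 0]]
    - [[3.5, 3, 0], [0, 0, 0]]
    - [[3.5, 3, 0], [0, 0, 0]]
    - [[3.5, 3, 0], [0, 0, 0]]
    - [[3.5, 3, 0], [0, 0, 0]]
    - [[3.5, 3, 0], [0, 0, 0]]
    - [[3.5, 3, 0], [0, 0, 0]]
  claw: 7

```text
clock: 1.3
position: [483.5, 112.9, 231.2]
ee_rot: [0.986, -0.164, -0.0, 0.0]
contact_force: [0.8, 1.1, -0.9]
gripper_width: 70.2
grasp_force: 0.0
```

Call:
drive_tool:
  deltas:
    - [[0, 0, 0], [0, 0, 7.5]]
    - [[0, 0, 0], [0, 0, 7.5]]
    - [[0, 0, 0], [0, 0, 7.5]]
    - [[0, 0, 0], [0, 0, 7.5]]
    - [[0, 0, 0], [0, 0, 7.5]]
    - [[0, 0, 0], [0, 0, 7.5]]
    - [[0, 0, 0], [0, 0, 7.2]]
    - [[0, 0, 0], [0, 0, 0]]
    - [[0, 0, 0], [0, 0, 0]]

```text
clock: 2.2
position: [483.0, 114.6, 231.0]
ee_rot: [0.814, -0.58, -0.0, 0.0]
contact_force: [1.0, 0.7, 0.6]
gripper_width: 70.0
grasp_force: 0.0
```

```bash
cat >> h.py <<'E'
np.set_printoptions(precision=2,suppress=True)
def go(p,q=None):
    s=arm.read_state(); M=R.from_quat(s["ee_rot"])
    print("t",round(s["clock"],2),"pos",s["position"],"axes\n",M.as_matrix(),"w",s["gripper_width"],"gf",s["grasp_force"],"F",s["contact_force"],"j",s["joints"])
    print("delta cm",M.inv().apply(np.array(p)-s["position"])/10)
    if q is not None: print("turn deg",np.degrees((M.inv()*q).as_rotvec()))
a=np.radians(18.9)
X=np.array([np.cos(a),np.sin(a),0]);Y=np.array([-X[1],X[0],0])
Q=R.from_matrix(np.array([-Y,-X,[0,0,-1]]).T)  # tool y along -charger x
E
python3 -c "
from h import *
print(Q.as_matrix(), np.linalg.det(Q.as_matrix()))
go([521.9,54.3,86],Q)"
```

```text
[[ 0.32 -0.95  0.  ]
 [-0.95 -0.32  0.  ]
 [ 0.   -0.   -1.  ]] 0.9999999999999999
t 2.2 pos [482.96 114.62 231.03] axes
 [[ 0.33 -0.95 -0.  ]
 [-0.95 -0.33 -0.  ]
 [ 0.    0.   -1.  ]] w 70.0164140246398 gf 0.0 F [1.04 0.67 0.55] j [ 0.56  0.17 -0.3  -0.   -1.11 -0.23]
delta cm [ 6.97 -1.72 14.5 ]
turn deg [ 0.04 -0.    0.15]
```

Call:
drive_tool:
  deltas:
    - [[3.5, -0.9, 0], [0, 0, 0.2]]
    - [[3.5, -0.8, 0], [0, 0, 0]]
    - [[0, 0, 4], [0, 0, 0]]
    - [[0, 0, 4], [0, 0, 0]]
    - [[0, 0, 0], [0, 0, 0]]
    - [[0, 0, 0], [0, 0, 0]]

```text
clock: 2.8
position: [522.2, 53.8, 151.8]
ee_rot: [0.813, -0.582, 0.0, 0.001]
contact_force: [-0.3, 0.9, 0.6]
gripper_width: 69.8
grasp_force: 0.0
```

```bash
python3 -c "
from h import *
go([521.9,54.3,83],Q)
d=get_image('wrist'); cv2.imwrite('pics/w1.png',d['img'][:,:,::-1]);"
```

```text
t 2.8 pos [522.22  53.83 151.76] axes
 [[ 0.32 -0.95 -0.  ]
 [-0.95 -0.32 -0.  ]
 [ 0.    0.   -1.  ]] w 69.78600961986453 gf 0.0 F [-0.29  0.91  0.59] j [ 0.41  0.29 -0.35  0.   -0.93 -0.08]
delta cm [-0.06  0.01  6.88]
turn deg [ 0.04 -0.06 -0.09]
```

View pics/w1.png

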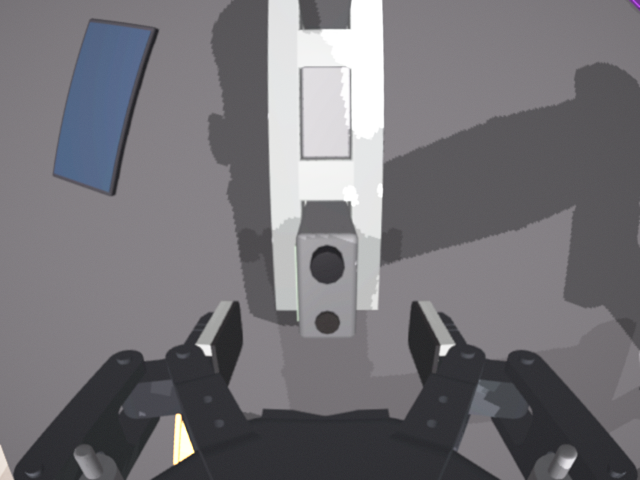

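The wrist view shows the radio centred between the pads: radio at column 326, pads at 242 and 410. I'll go down and close.

Call:
drive_tool:
  deltas:
    - [[0, 0, 2.5], [0, 0, 0]]
    - [[0, 0, 2.5], [0, 0, 0]]
    - [[0, 0, 1.8], [0, 0, 0]]
    - [[0, 0, 0], [0, 0, 0]]
    - [[0, 0, 0], [0, 0, 0]]

```text
clock: 3.35
position: [523.4, 54.6, 85.4]
ee_rot: [0.813, -0.582, 0.001, -0.001]
contact_force: [0.1, 0.1, 0.3]
gripper_width: 70.2
grasp_force: 0.0
```

Call:
drive_tool:
  deltas:
    - [[0, 0, 0], [0, 0, 0]]
    - [[0, 0, 0], [0, 0, 0]]
    - [[0, 0, 0], [0, 0, 0]]
    - [[0, 0, 0], [0, 0, 0]]
    - [[0, 0, 0], [0, 0, 0]]
    - [[0, 0, 0], [0, 0, 0]]
    - [[0, 0, 0], [0, 0, 0]]
    - [[0, 0, 0], [0, 0, 0]]
  claw: 0

```text
clock: 4.15
position: [522.2, 54.1, 84.5]
ee_rot: [0.813, -0.583, 0.0, -0.0]
contact_force: [-1.4, 1.3, 6.1]
gripper_width: 29.2
grasp_force: 59.2
```

Call:
drive_tool:
  deltas:
    - [[0, 0, -1], [0, 0, 0]]
    - [[0, 0, -1], [0, 0, 0]]
    - [[0, 0, -1], [0, 0, 0]]
    - [[0, 0, -1], [0, 0, 0]]
    - [[0, 0, -1], [0, 0, 0]]
    - [[0, 0, -1], [0, 0, 0]]
    - [[0, 0, -2], [0, 0, 0]]
    - [[0, 0, -2], [0, 0, 0]]
    - [[0, 0, -2], [0, 0, 0]]
    - [[0, 0, -2], [0, 0, 0]]
    - [[0, 0, -2], [0, 0, 0]]
    - [[0, 0, 0], [0, 0, 0]]

```text
clock: 5.35
position: [523.4, 54.3, 246.8]
ee_rot: [0.813, -0.583, 0.002, -0.003]
contact_force: [0.8, 0.2, -1.7]
gripper_width: 29.8
grasp_force: 59.9
```

```bash
python3 -c "
from h import *
go([444.8,-330.9,240],Q)"
```

```text
t 5.35 pos [523.45  54.29 246.77] axes
 [[ 0.32 -0.95  0.01]
 [-0.95 -0.32  0.  ]
 [ 0.   -0.01 -1.  ]] w 29.770673940758783 gf 59.90821659564972 F [ 0.83  0.22 -1.72] j [ 0.41  0.2  -0.21  0.   -1.15 -0.09]
delta cm [33.95 19.82  0.55]
turn deg [-0.41 -0.02 -0.17]
```

Call:
drive_tool:
  deltas:
    - [[2, 1.2, 0], [0, 0, 0]]
    - [[3.4, 2, 0], [0, 0, 0]]
    - [[3.4, 2, 0], [0, 0, 0]]
    - [[3.4, 2, 0], [0, 0, 0]]
    - [[3.4, 2, 0], [0, 0, 0]]
    - [[3.4, 2, 0], [0, 0, 0]]
    - [[3.4, 2, 0], [0, 0, 0]]
    - [[3.4, 2, 0], [0, 0, 0]]
    - [[3.4, 2, 0], [0, 0, 0]]
    - [[2.8, 1.6, 0], [0, 0, 0]]
    - [[2, 1, 0], [0, 0, 0]]
    - [[0, 0, 0], [0, 0, 0]]

```text
clock: 6.55
position: [442.1, -333.6, 241.6]
ee_rot: [0.811, -0.584, -0.001, 0.0]
contact_force: [-0.4, 0.1, -3.0]
gripper_width: 29.0
grasp_force: 59.8
```

Call:
drive_tool:
  deltas:
    - [[0, 0, 0], [0, 0, 5]]
    - [[0, 0, 0], [0, 0, 5]]
    - [[0, 0, 0], [0, 0, 5]]
    - [[0, 0, 0], [0, 0, 5]]
    - [[0, 0, 0], [0, 0, 0]]
    - [[0, 0, 0], [0, 0, 0]]
    - [[0, 0, 0], [0, 0, 0]]

```text
clock: 7.25
position: [443.2, -331.2, 243.0]
ee_rot: [-0.7, 0.715, 0.0, -0.0]
contact_force: [0.4, 0.2, -3.0]
gripper_width: 29.0
grasp_force: 59.8
```

```bash
python3 -c "
from h import *
go([444.8,-330.9,84.5],R.from_euler('z',-20.4,degrees=True)*Q)
d=get_image('top'); cv2.imwrite('pics/t2.png',cv2.resize(d['img'][160:340,340:580,::-1],None,fx=3,fy=3));"
```

```text
t 7.25 pos [ 443.23 -331.25  242.96] axes
 [[-0.02 -1.   -0.  ]
 [-1.    0.02  0.  ]
 [-0.    0.   -1.  ]] w 29.049932542587978 gf 59.83988642692566 F [ 0.38  0.21 -3.03] j [-0.35  0.25 -0.15 -0.   -1.17  0.33]
delta cm [-0.03 -0.16 15.85]
turn deg [0.03 0.02 0.29]
```

View pics/t2.png

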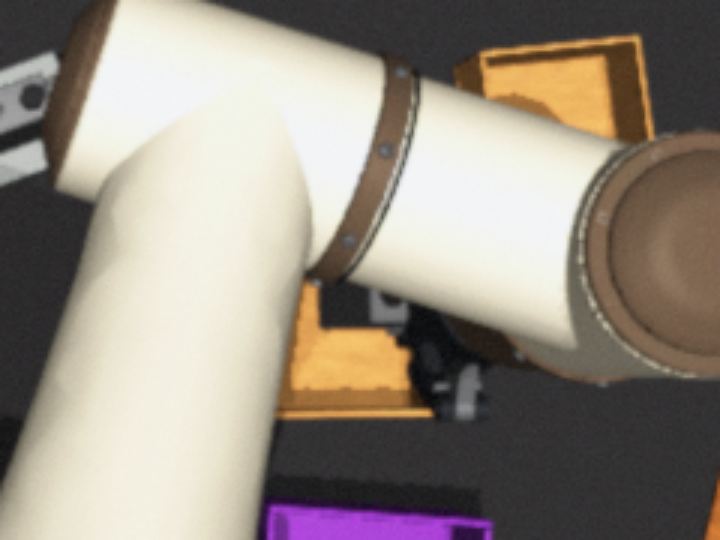

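The top view shows the radio hanging over the large brown carton at crop (388,305), clear of its walls. I'll lower it gently.

Call:
drive_tool:
  deltas:
    - [[0, -0.1, 3], [0, 0, 0]]
    - [[0, 0, 3], [0, 0, 0]]
    - [[0, 0, 3], [0, 0, 0]]
    - [[0, 0, 3], [0, 0, 0]]
    - [[0, 0, 2], [0, 0, 0]]
    - [[0, 0, 0.7], [0, 0, 0]]
    - [[0, 0, 0.4], [0, 0, 0]]
    - [[0, 0, 0.2], [0, 0, 0]]
    - [[0, 0, 0.2], [0, 0, 0]]
    - [[0, 0, 0], [0, 0, 0]]
    - [[0, 0, 0], [0, 0, 0]]

```text
clock: 8.4
position: [444.6, -331.8, 89.0]
ee_rot: [-0.699, 0.715, -0.001, 0.0]
contact_force: [-0.6, -0.3, -2.0]
gripper_width: 29.5
grasp_force: 59.7
```

Call:
drive_tool:
  deltas:
    - [[0, 0, 0.1], [0, 0, 0]]
    - [[0, 0, 0.1], [0, 0, 0]]
    - [[0, 0, 0.1], [0, 0, 0]]
    - [[0, 0, 0], [0, 0, 0]]
    - [[0, 0, 0], [0, 0, 0]]

```text
clock: 8.9
position: [444.3, -331.7, 85.3]
ee_rot: [-0.699, 0.715, 0.0, -0.0]
contact_force: [-0.4, 0.2, -2.8]
gripper_width: 29.6
grasp_force: 59.7
```

Call:
drive_tool:
  deltas:
    - [[0, 0, 0.1], [0, 0, 0]]
    - [[0, 0, 0.1], [0, 0, 0]]
    - [[0, 0, 0], [0, 0, 0]]

```text
clock: 9.2
position: [444.5, -331.8, 84.6]
ee_rot: [-0.699, 0.715, -0.0, -0.0]
contact_force: [-1.8, 1.3, 4.1]
gripper_width: 29.2
grasp_force: 60.8
```

Contact: the force rose to +4 N. I'll release a little, let it settle, then open and rise.

Call:
drive_tool:
  deltas:
    - [[0, 0, 0], [0, 0, 0]]
    - [[0, 0, 0], [0, 0, 0]]
    - [[0, 0, 0], [0, 0, 0]]
    - [[0, 0, 0], [0, 0, 0]]
    - [[0, 0, 0], [0, 0, 0]]
    - [[0, 0, 0], [0, 0, 0]]
  claw: 6

```text
clock: 9.8
position: [444.3, -331.7, 83.3]
ee_rot: [-0.699, 0.715, 0.0, -0.0]
contact_force: [0.3, 0.4, 0.2]
gripper_width: 60.2
grasp_force: 0.0
```

Call:
drive_tool:
  deltas:
    - [[0, 0, -1], [0, 0, 0]]
    - [[0, 0, -2], [0, 0, 0]]
    - [[0, 0, -3], [0, 0, 0]]
    - [[0, 0, -3], [0, 0, 0]]
    - [[0, 0, -3], [0, 0, 0]]
    - [[0, 0, -3], [0, 0, 0]]
    - [[0, 0, -2], [0, 0, 0]]
    - [[0, 0, 0], [0, 0, 0]]

```text
clock: 10.6
position: [445.8, -332.6, 257.8]
ee_rot: [-0.699, 0.715, -0.004, 0.001]
contact_force: [0.1, 0.1, 0.2]
gripper_width: 59.9
grasp_force: 0.0
```

```bash
python3 -c "
from h import *
go([580.2,-116,84.5],Q)
d=get_image('scene'); cv2.imwrite('pics/s2.png',cv2.resize(d['img'][150:310,140:420,::-1],None,fx=2.8,fy=2.8));"
```

```text
t 10.6 pos [ 445.77 -332.6   257.8 ] axes
 [[-0.02 -1.    0.01]
 [-1.    0.02 -0.  ]
 [ 0.   -0.01 -1.  ]] w 59.85148059759621 gf 0.0 F [0.14 0.12 0.18] j [-0.35  0.25 -0.13  0.   -1.19  0.33]
delta cm [-22.02 -12.83  17.34]
turn deg [ -0.39  -0.29 -20.17]
```

View pics/s2.png

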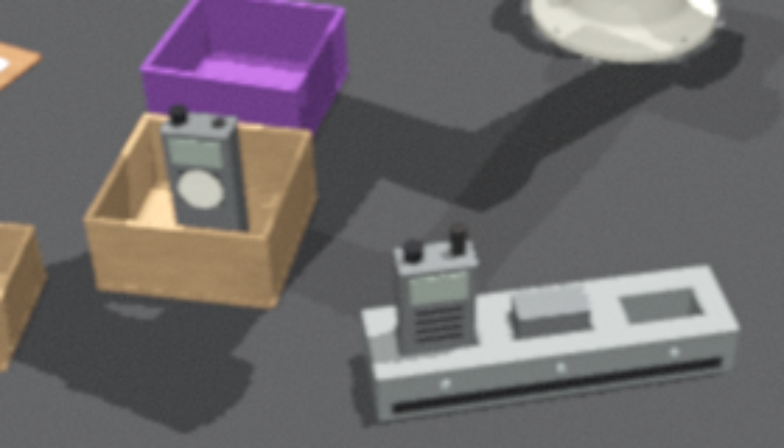

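The faulty radio stands in the large brown carton at (205,170), and the good radio is still in the charger at (437,295). On to the good radio.

Call:
drive_tool:
  deltas:
    - [[-2, -1.2, 0], [0, 0, 0]]
    - [[-3, -1.8, 0], [0, 0, 0]]
    - [[-3, -1.8, 0], [0, 0, 0]]
    - [[-3, -1.8, 0], [0, 0, 0]]
    - [[-3, -1.7, 0], [0, 0, 0]]
    - [[-3, -1.7, 0], [0, 0, 0]]
    - [[-3, -1.7, 0], [0, 0, 0]]
    - [[-2, -1.1, 0], [0, 0, 0]]
    - [[0, 0, 0], [0, 0, -6.7]]
    - [[0, 0, 0], [0, 0, -6.7]]
    - [[0, 0, 0], [0, 0, -6.7]]
    - [[0, 0, 0], [0, 0, 0]]
  claw: 7

```text
clock: 11.85
position: [576.6, -114.4, 251.8]
ee_rot: [0.813, -0.582, -0.001, 0.001]
contact_force: [0.3, -0.8, -0.4]
gripper_width: 70.0
grasp_force: 0.0
```

Call:
drive_tool:
  deltas:
    - [[0, 0, 3], [0, 0, 0]]
    - [[0, 0, 3], [0, 0, 0]]
    - [[0, 0, 2.5], [0, 0, 0]]
    - [[0, 0, 0], [0, 0, 0]]
    - [[0, 0, 0], [0, 0, 0]]

```text
clock: 12.35
position: [577.2, -114.8, 168.3]
ee_rot: [0.813, -0.583, -0.0, 0.001]
contact_force: [0.6, -0.2, 0.7]
gripper_width: 70.2
grasp_force: 0.0
```

```bash
python3 -c "
from h import *
go([580.2,-115.8,84.5],Q)
d=get_image('wrist'); cv2.imwrite('pics/w2.png',d['img'][:,:,::-1]);"
```

```text
t 12.35 pos [ 577.24 -114.84  168.27] axes
 [[ 0.32 -0.95 -0.  ]
 [-0.95 -0.32 -0.  ]
 [ 0.    0.   -1.  ]] w 70.21360578516249 gf 0.0 F [ 0.62 -0.22  0.67] j [ 0.08  0.38 -0.17  0.   -1.02  0.25]
delta cm [ 0.18 -0.26  8.38]
turn deg [ 0.07 -0.02 -0.16]
```

View pics/w2.png

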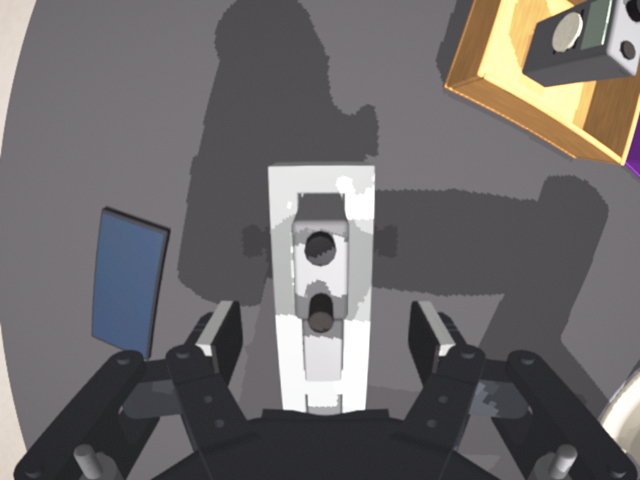

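The wrist view shows the good radio at column 321 and the pad midpoint at 326, which matches the computed 2.6 mm correction. I'll centre, go down, grip and draw it up.

Call:
drive_tool:
  deltas:
    - [[0.2, -0.3, 2], [0, 0, 0]]
    - [[0, 0, 2.5], [0, 0, 0]]
    - [[0, 0, 2.5], [0, 0, 0]]
    - [[0, 0, 1.2], [0, 0, 0]]
    - [[0, 0, 0], [0, 0, 0]]
    - [[0, 0, 0], [0, 0, 0]]

```text
clock: 13.0
position: [581.9, -115.6, 87.8]
ee_rot: [0.813, -0.582, 0.001, -0.001]
contact_force: [-0.3, -0.3, 0.5]
gripper_width: 70.1
grasp_force: 0.0
```

Call:
drive_tool:
  deltas:
    - [[0, 0, 0], [0, 0, 0]]
    - [[0, 0, 0], [0, 0, 0]]
    - [[0, 0, 0], [0, 0, 0]]
    - [[0, 0, 0], [0, 0, 0]]
    - [[0, 0, 0], [0, 0, 0]]
    - [[0, 0, 0], [0, 0, 0]]
    - [[0, 0, 0], [0, 0, 0]]
    - [[0, 0, 0], [0, 0, 0]]
  claw: 0

```text
clock: 13.8
position: [581.0, -115.6, 87.4]
ee_rot: [0.813, -0.582, 0.001, -0.0]
contact_force: [-1.5, 0.1, 5.5]
gripper_width: 29.2
grasp_force: 59.7
```

Call:
drive_tool:
  deltas:
    - [[0, 0, -1], [0, 0, 0]]
    - [[0, 0, -1], [0, 0, 0]]
    - [[0, 0, -1], [0, 0, 0]]
    - [[0, 0, -1], [0, 0, 0]]
    - [[0, 0, -1], [0, 0, 0]]
    - [[0, 0, -1], [0, 0, 0]]
    - [[0, 0, -3], [0, 0, 0]]
    - [[0, 0, -3], [0, 0, 0]]
    - [[0, 0, -3], [0, 0, 0]]
    - [[0, 0, -3], [0, 0, 0]]
    - [[0, 0, -3], [0, 0, 0]]
    - [[0, 0, -3], [0, 0, 0]]

```text
clock: 15.0
position: [580.2, -115.5, 328.1]
ee_rot: [0.813, -0.582, -0.0, -0.0]
contact_force: [0.8, 0.2, -2.4]
gripper_width: 29.6
grasp_force: 59.6
```

```bash
python3 -c "
from h import *
go([540,-116,400],R.from_rotvec(np.radians(-45)*Y)*Q)
print((R.from_rotvec(np.radians(-45)*Y)*Q).as_matrix())"
```

```text
t 15.0 pos [ 580.22 -115.47  328.08] axes
 [[ 0.32 -0.95  0.  ]
 [-0.95 -0.32  0.  ]
 [-0.   -0.   -1.  ]] w 29.579149774491842 gf 59.57378625869751 F [ 0.82  0.16 -2.39] j [ 0.08  0.28  0.09 -0.   -1.38  0.25]
delta cm [-1.25  3.82 -7.19]
turn deg [44.99 -0.03 -0.1 ]
[[ 0.32 -0.67  0.67]
 [-0.95 -0.23  0.23]
 [ 0.   -0.71 -0.71]]
```

Call:
drive_tool:
  deltas:
    - [[0, 1, -2], [0, 0, 0]]
    - [[0, 1, -2], [0, 0, 0]]
    - [[0, 1, -2], [0, 0, 0]]
    - [[0, 0, 0], [5, 0, 0]]
    - [[0, 0, 0], [5, 0, 0]]
    - [[0, 0, 0], [5, 0, 0]]
    - [[0, 0, 0], [5, 0, 0]]
    - [[0, 0, 0], [5, 0, 0]]
    - [[0, 0, 0], [5, 0, 0]]
    - [[0, 0, 0], [5, 0, 0]]
    - [[0, 0, 0], [5, 0, 0]]
    - [[0, 0, 0], [5, 0, 0]]

```text
clock: 16.2
position: [551.1, -124.8, 386.5]
ee_rot: [0.751, -0.537, 0.223, -0.312]
contact_force: [0.1, 0.5, -2.4]
gripper_width: 29.4
grasp_force: 60.2
```

Call:
drive_tool:
  deltas:
    - [[0, 0, 0], [0, 0, 0]]
    - [[0, 0, 0], [0, 0, 0]]
    - [[0, 0, 0], [0, 0, 0]]
    - [[0, 0, 0], [0, 0, 0]]
    - [[0, 0, 0], [0, 0, 0]]
    - [[0, 0, 0], [0, 0, 0]]
    - [[0, 0, 0], [0, 0, 0]]
    - [[0, 0, 0], [0, 0, 0]]

```text
clock: 17.0
position: [552.4, -125.1, 386.2]
ee_rot: [0.751, -0.538, 0.223, -0.311]
contact_force: [-0.3, -0.0, -1.8]
gripper_width: 29.3
grasp_force: 60.4
```

```bash
python3 -c "
from h import *
go([540,-116,400],R.from_rotvec(np.radians(-45)*Y)*Q)
print(arm.read_state()['joint_vel'])
d=get_image('scene'); cv2.imwrite('pics/s3.png',d['img'][:,:,::-1]);"
```

```text
t 17.0 pos [ 552.39 -125.14  386.25] axes
 [[ 0.32 -0.67  0.67]
 [-0.95 -0.23  0.23]
 [-0.   -0.71 -0.71]] w 29.295193592204296 gf 60.41902184486389 F [-0.29 -0.03 -1.78] j [-0.14 -0.06 -0.19 -0.48 -0.77  0.7 ]
delta cm [-1.26 -0.35 -1.59]
turn deg [ 0.01 -0.06 -0.07]
[-0. -0.  0. -0.  0.  0.]
```

View pics/s3.png

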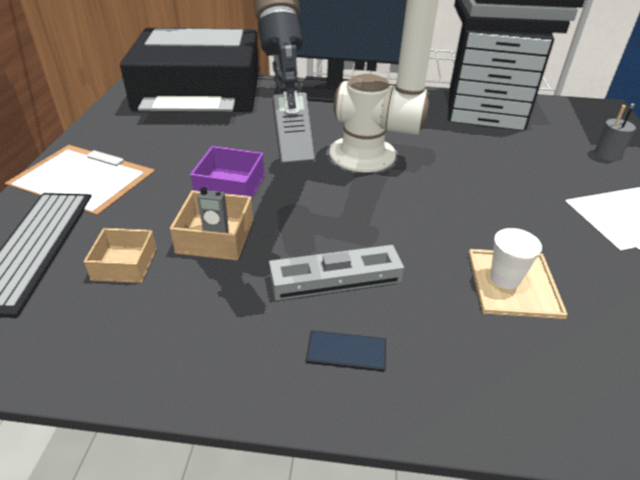

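The good radio is held leaning back 45° with its face up (295,125). The faulty one stands in the carton (213,212), and the battery, cup and phone are undisturbed, so I'm handing in.

```bash
python3 -c "
from bench import arm
print(arm.job_done())"
```

```text
the job is handed in; nothing more can be done
None
```

I handed the job in at about 17 s: the faulty radio stands released in the large brown carton, and the good radio is held still at 45°, screen up, about 30 cm above the desk; the battery, cup and phone were not touched.

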